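Take the dust cap off and slide the die shuttle home under the marking press

ROBOT

A 7-joint arm with a two-finger parallel gripper is mounted at the origin on the work surface. World frame = base frame: x ahead of the robot, y to its left, z up, the work surface at z = 0. Lengths are in mm, angles in rad, forces in N, time in s.
With the tool pointing down it reaches from about 425 to 875 mm from the base axis. Payload 4.7 kg.
Tool frame: the origin (TCP) lies between the finger pads; the fingertips stand 14 mm ahead of it and the grasp point (between the pads) lies 5 mm behind it; z points along the fingers, y is the line along which they close (so a half turn about z gives the same grasp; the last joint's range is limited). The gripper opens to 87 mm and grips with 3 to 60 N. Pads are 19 mm wide; open, the fingers measure 117 mm over their backs; the gripper's body (75 mm by 190 mm) begins 51 mm behind the grasp point.
Start: joints at [0.014, 0.321, -0.07, 1.45, 0.023, 1.371, -0.057], TCP at [650.022, -0.026, 199.287] pointing down, gripper open.
Joint ranges: [-2.86, 2.86], [-0.3, 2.09], [-1.38, 1.24], [0.06, 2.45], [-1.56, 4.7], [0.09, 2.05], [-2.69, 2.69]. Speed limits (rad/s): [2.57, 2.57, 3.14, 3.14, 3.14, 3.14, 3.14].

INTERFACE

Orientations are given as a unit quaternion [w, x, y, z].
In Python, from bench import monitor, vision, arm gives the robot as it stands.
- The arm moves only by the tool servo_tool, never from a script. Its argument "motion" is a list of rows, each an object with "delta_rot": the turn, a rotation vector about the world's x, y, z scaled (see below), a list of three; "xyz": the shift along the world's x, y, z scaled (see below), a list of three; "gripper": the closure, from 0 (fully open) to 1 (shut). In form: [{"delta_rot": [ax, ay, az], "xyz": [x, y, z], "gripper": gripper}, ...]. A call has 1 to 20 rows; each row is the pose to reach, as a shift and turn from the pose commanded when the call began; what a row does not reach only later rows make up. The controller multiplies each number of a shift by 50 cm and each number of a turn by 120 degrees. A row lasts 1/10 s, in which the tool goes at most 50 mm and 8.59 degrees, less where a joint would pass 70% of its speed; a pose out of reach is approached as far as the arm can. A call with a number of a shift or a turn outside -1 to 1 is refused whole. A call with a gripper value outside its range is refused whole. The fingers move at their own pace and stop on an object; "force" is the grip in N (left out, the last holds). Time passes only in rows, so rows that repeat a pose let the fingers close. It gives the time, the measured TCP pose, the force, the opening and the grip force at its end, in the units of the state.
- monitor.get_obs(): the state, without advancing time (a new reading comes with each control period).
- vision.capture(name): name is "scene" or "side" or "wrist"; returns a dict with "color" (480x640x3 uint8, red, green, blue), "depth" (480x640 float32, mm along the optical axis (not along the pixel's ray), 0 where there is no reading), "K" (3x3 intrinsics, pixels), "distortion" ([k1, k2, p1, p2, k3] as OpenCV has them; the pictures are not rectified), "rvec" (rotation vector, rad) and "tvec" (3), from world to camera coordinates, as OpenCV has them. Camera axes: x right, y down, z forward; pixel columns grow to the right and rows downward; lengths in mm; the calibration is good to about 2 mm. A picture is of the moment at which its call begins.
- arm.sign_off(): hands the job in; it is judged then, once.
The state is a dict: "t": time; "qpos": joint angles; "joint_vel": joint speeds; "effort": joint torques, N m; "eef_pos": TCP position; "ee_rot": TCP orientation; "ft_force": force on the tool from outside, world axes, zero at the start; "wrist_torque": the same for the moment, N m; "finger_gap": finger opening in mm; "finger_force": force on a finger pad.
Only numpy, scipy, OpenCV 4.12 (cv2) and the standard library are available. Lean on these libraries where they do the work, as an engineer would, in place of code of your own. Each camera call takes 0.05 s, during which the arm holds its last target. There are 200 camera calls.

TASK

Lift the dust cap off the die on the press shuttle and set it down upright, wholly on the round cork mat, without dropping it. Then slide the shuttle along its slideway under the bridge, round knob leading, until it is fully home: against the end stop, with the spring catch snapped into the notch in its edge. Leave the other tools on the bench where they are.

Things in the scene. Friction and masses are not known exactly. Their poses are not given: they have to be found in the camera images.
- press: Fixed marking press. Origin: on the bench under the middle of its bridge; y runs along the slideway the way the shuttle must go, x across, z up. Slideway: bed 12 mm thick, 104 mm wide, from y = -305 to +235.5 mm between 30 mm high end blocks (18 mm thick). Side walls 30 mm high have inward lips (24 to 30 mm high, 66 mm apart) that hold the shuttle down: it can only slide, 1.5 mm play each side.
- press_stop (a point): Middle of the face of the end stop that the shuttle's front end must reach (press frame x = 0, y = 235.5, z = 22 mm).
- press_bridge (a point): Middle of the underside of the bridge beam, press frame (0, 0, 80 mm). The grey bridge crosses the slideway over y = -40 to +40 mm: posts at x = 63 to 93 mm on both sides, beam underside 80 mm and top 134 mm above the bench, round ram housing (60 mm diameter) on top up to 200 mm.
- shuttle: Loose aluminium plate 76 x 270 x 10 mm in the slideway, underside 12 mm above the bench, about 0.6 kg. Origin: middle of its underside; y along its length towards the knob end (same way as the press y). Die post at y = -100 mm, draw knob at y = +100 mm. Its +x edge has a V notch 7 mm deep at y = +90 mm. Home: origin at y = +100 mm in the press frame, front end at the stop, die under the bridge.
- shuttle_die (a point): On the axis of the die post, 30 mm above the shuttle's underside. The post is dark steel, 36 mm diameter up to 36 mm above the underside, then a polished dome up to 53 mm with a small brass ring. Bare, it passes under the bridge.
- shuttle_knob (a point): On the axis of the draw knob, an upright steel cylinder 18 mm in diameter, 10 to 58 mm above the shuttle's underside; this point is 40 mm above the underside. The knob passes under the bridge; a gripper holding it does not.
- catch (a joint): Spring catch in the +x wall of the slideway at press y = +190 mm: a round steel nose that protrudes 5.5 mm into the shuttle's path. 0 = fully out (m), grows to about 0.005 to 0.007 while the shuttle's edge holds it pushed aside, returns to near 0 when it drops into the notch. Passing it takes several newtons more than plain sliding.
- cap: Loose aluminium dust cap, an upturned cup 56 mm in diameter, 70 mm tall with an upright knob 18 mm in diameter and 26 mm tall on top (96 mm in all), 0.12 kg, wall 3.5 mm. Origin: centre of its open lower rim, z axis up. It stands loosely over the die on the shuttle plate and is too tall for the bridge.
- cap_knob (a point): On the axis of the cap's knob, 85 mm above its lower rim (11 mm below the knob's top).
- mat: Fixed round cork mat, 100 mm diameter, 4 mm thick, on the bench. Origin: centre of its underside.
- jar: Bystander: amber glass jar; leave it alone. Origin: its underside.
- dapping_block: Bystander: steel dapping cube; leave it alone. Origin: its underside.
- pliers: Bystander: pliers; leave it alone. Origin: its underside.
- graver: Bystander: wood-handled graver; leave it alone. Origin: its underside.
- bench_pin: Bystander: wooden bench pin; leave it alone. Origin: its underside.
- loupe: Bystander: black loupe barrel; leave it alone. Origin: its underside.
Mind the look-alikes: they are no part of the job. Leave any green or red look-alike of the cap alone.

How it is judged:
By the outcome, as a careful person would: the job done as asked, in the order asked, and still so for the second after the job is handed in, with the robot touching nothing.
It also fails if it takes over 72 s, if anything falls off the work surface, if the arm or the gripper's body presses on something with over 40 N, if the wrist force passes 120 N, or if a joint passes its speed limit or range.

## Working session

There is one attempt and no reset: what is moved stays moved. The work goes in short steps, Python scripts to look and compute and a tool call to move; the robot and the scene stay as the last step left them, time stands still between calls to the robot, and variables do not carry over. Pictures are saved under pics/ and viewed, at most 10 in all, crops included, and the job is handed in when it is done.

Besides the shell and the picture viewer there is one more tool, called after "Call:" by a JSON object that holds its "op" and its "data". servo_tool: Moves the arm, as the interface text tells. Its arguments: {"type":"object","properties":{"motion":{"type":"array"},"force":{"type":"number"}},"required":["motion"]}

```bash
ls; mkdir -p pics
cat > h.py <<'E'
import numpy as np, cv2, pickle
from bench import monitor, vision, arm
def cap(n):
    c=vision.capture(n); R=cv2.Rodrigues(np.array(c["rvec"],float))[0]; c["R"]=R; c["t"]=np.array(c["tvec"],float).ravel(); c["C"]=-R.T@c["t"]
    return c
def norm(c,uv):
    return cv2.undistortPoints(np.array(uv,float).reshape(-1,1,2),np.array(c["K"],float),np.array(c["distortion"],float)).reshape(-1,2)
def plane(c,uv,z):
    d=np.c_[norm(c,uv),np.ones(len(np.array(uv,float).reshape(-1,2)))]@c["R"]
    return c["C"]+d*((z-c["C"][2])/d[:,2])[:,None]
def cloud(c):
    v,u=np.mgrid[0:480,0:640]; uv=np.c_[u.ravel(),v.ravel()]
    n=norm(c,uv); d=c["depth"].ravel().astype(float)
    P=(np.c_[n*d[:,None],d]-c["t"])@c["R"]; P[d<=0]=np.nan
    return P.reshape(480,640,3)
def save(c,name): cv2.imwrite("pics/"+name,c["color"][:,:,::-1])
E
python3 - <<'E'
from h import *
for n in ["scene","side"]:
    c=cap(n); save(c,n+"0.png"); print(n,c["C"],c["R"][2]); pickle.dump(c,open(n+".pkl","wb"))
E
```

```text
pics
scene [1168.21097659  133.41701242  668.91148689] [-0.75443622 -0.16839573 -0.63440434]
side [ 252.84726993 -593.21503862  889.96572456] [ 0.24557992  0.5717162  -0.78283529]
```

View pics/scene0.png

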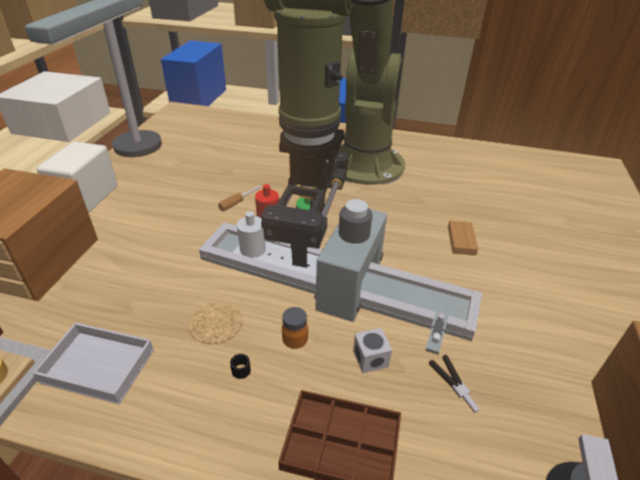

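View pics/side0.png

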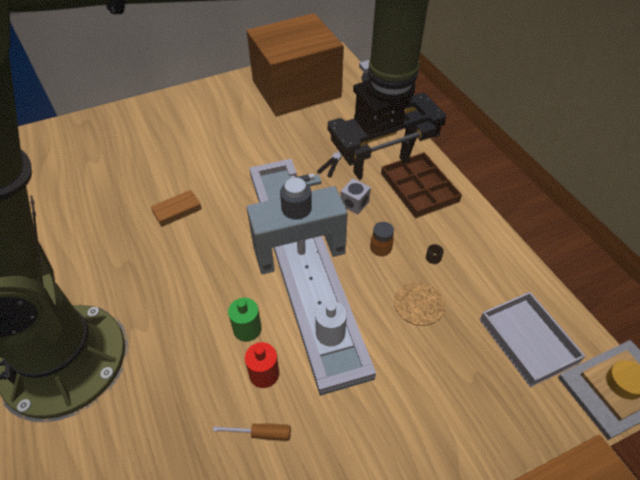

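Scene view: the silver cap is at (251,237), with its look-alikes red at (267,200) and green at (305,205). The mat is at (215,323) and the bridge at (350,265). Side view: silver cap at (331,322), red at (262,365), green at (244,319), shuttle knob at (301,245), mat at (419,303). The silver cap stands in the slideway on the shuttle plate, so it is the one meant.

Run:
```python
from h import *
S={n:pickle.load(open(n+".pkl","rb")) for n in ["scene","side"]}
for n,c in S.items():
    P=cloud(c); hsv=cv2.cvtColor(c["color"],cv2.COLOR_RGB2HSV)
    mk=((P[...,2]>26)&(P[...,2]<34)&(hsv[...,1]<60)).astype(np.uint8)
    mk=cv2.morphologyEx(mk,cv2.MORPH_CLOSE,np.ones((5,5)))
    k,lab,st,ce=cv2.connectedComponentsWithStats(mk)
    for i in np.argsort(-st[1:,4])[:4]+1:
        q=P[(lab==i)&(P[...,2]>26)&(P[...,2]<34)]
        print(n,"wall",st[i],cv2.minAreaRect(q[:,:2].astype(np.float32)),q[:,2].mean())
    u,v=(251,237) if n=="scene" else (331,322)
    box=np.zeros((480,640),bool); box[v-45:v+40,u-35:u+35]=1
    g=box&(hsv[...,1]<60)
    for lo,hi in ((60,85),(86,107),(106,112)):
        q=P[g&(P[...,2]>lo)&(P[...,2]<hi)]
        if len(q)>3: print(n,"cap",lo,hi,len(q),np.round(np.median(q,0),1),np.round(q.min(0),1),np.round(q.max(0),1),cv2.minEnclosingCircle(q[:,:2].astype(np.float32)))
    # mat
    u,v=(215,323) if n=="scene" else (419,303)
    b=np.zeros((480,640),bool); b[v-25:v+25,u-35:u+35]=1
    q=P[b&(P[...,2]>2.5)&(P[...,2]<6)]
    print(n,"mat",len(q),cv2.minEnclosingCircle(q[:,:2].astype(np.float32)),np.median(q,0))
    cv2.imwrite(f"pics/{n}_crop.png",cv2.resize(c["color"][180:350,180:500,::-1] if n=="scene" else c["color"][150:400,220:460,::-1],None,fx=2.4,fy=2.4,interpolation=cv2.INTER_CUBIC))
```

```text
scene wall [ 360  258  122   74 2198] ((508.1971130371094, 187.53076171875), (226.10391235351562, 124.14824676513672), 82.0203857421875) 29.344158649409117
scene wall [ 199  222  117   64 1343] ((470.9892883300781, -139.4663848876953), (269.206787109375, 107.35679626464844), 81.8365478515625) 29.10185274780855
scene wall [ 33 322 118  73 881] ((800.154296875, -330.214111328125), (112.43829345703125, 152.52577209472656), 0.04063139483332634) 28.606771867143998
scene wall [316 299  43  15 139] ((588.4668579101562, 38.46010208129883), (81.17272186279297, 10.524299621582031), 87.73454284667969) 30.193403214439755
scene cap 60 85 250 [ 490.3 -162.    72.5] [ 467.1 -196.8   60. ] [ 496.9 -143.3   84.9] ((473.7421569824219, -170.18118286132812), 26.944398880004883)
scene cap 86 107 342 [ 474.6 -167.6   91.4] [ 437.7 -198.7   86.1] [ 496.6 -143.5  106.9] ((467.4836730957031, -169.87271118164062), 29.88303565979004)
scene cap 106 112 21 [ 473.4 -167.8  108.6] [ 461.6 -177.1  106.4] [ 476.  -162.2  111.9] ((467.8316955566406, -170.12435913085938), 8.886396408081055)
scene mat 1089 ((672.560729
[... 578 characters left out ...]
 43 590] ((522.88232421875, 239.98854064941406), (120.61566162109375, 103.61225128173828), 82.38053131103516) 28.59663772594713
side cap 60 85 210 [ 453.  -194.2   72.8] [ 436.9 -200.3   60.3] [ 490.4 -162.3   85. ] ((464.4647521972656, -173.6721649169922), 27.843338012695312)
side cap 86 107 617 [ 460.9 -178.    91. ] [ 437.5 -199.9   86.3] [ 492.4 -143.3  106.9] ((465.45281982421875, -172.25506591796875), 29.29207992553711)
side cap 106 112 19 [ 461.9 -178.4  108.1] [ 456.3 -180.9  106.2] [ 470.3 -170.4  111.8] ((463.55279541015625, -174.39736938476562), 7.8373026847839355)
side mat 910 ((660.6197509765625, -178.20144653320312), 74.1169662475586) [ 655.16428644 -177.8213839     3.55515631]
```

View pics/side_crop.png

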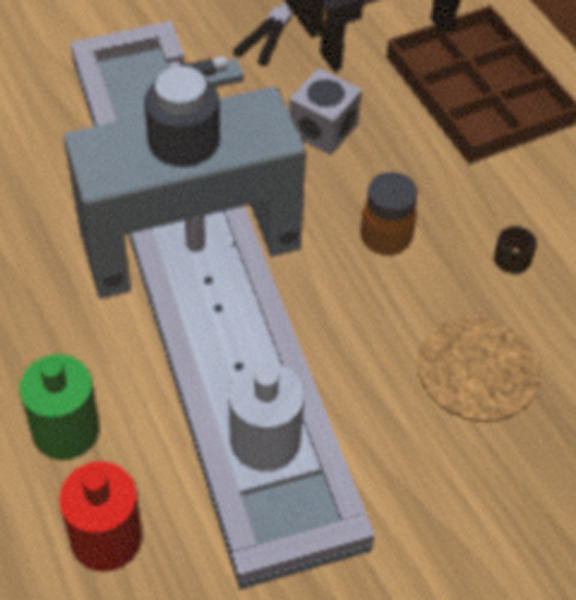

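Run:
```python
from h import *
S={n:pickle.load(open(n+".pkl","rb")) for n in ["scene","side"]}
o=monitor.get_obs(); print({k:np.round(v,3) for k,v in o.items()})
a=np.radians(81.95); d=np.array([np.cos(a),np.sin(a)]); x=np.array([d[1],-d[0]])
for n,c in S.items():
    P=cloud(c); hsv=cv2.cvtColor(c["color"],cv2.COLOR_RGB2HSV)
    s=P[...,:2]@d; l=P[...,:2]@x
    # coarse: points in wall height, near axis
    m=(P[...,2]>26)&(P[...,2]<34)&(hsv[...,1]<60)&(P[...,0]<620)&(abs(P[...,1])<330)&(P[...,0]>380)
    print(n,"s range",np.percentile(s[m],[.3,1,99,99.7]))
    for lo,hi in ((-180,-120),(-100,-20),(150,210),(230,280)):
        q=l[m&(s>lo)&(s<hi)]
        if len(q)>20: print("  lat",lo,hi,np.round(np.percentile(q,[1,3,97,99]),1),len(q))
    b=(P[...,2]>124)&(P[...,2]<144)&(P[...,0]<640)&(P[...,0]>380)&(abs(P[...,1]-70)<150)&(hsv[...,2]>60)&(hsv[...,1]<80)
    print("  bridge top s,l",np.percentile(s[b],[2,98]),np.percentile(l[b],[2,98]),b.sum())
    r=(P[...,2]>193)&(P[...,2]<207)&(P[...,0]<600)&(P[...,0]>400)&(P[...,1]>-20)&(P[...,1]<180)
    if r.sum()>5: q=P[r]; print("  ram top",r.sum(),cv2.minEnclosingCircle(q[:,:2].astype(np.float32)),"s,l",np.median(s[r]),np.median(l[r]))
    k=(P[...,2]>40)&(P[...,2]<73)&(abs(P[...,0]-490)<40)&(P[...,1]>-90)&(P[...,1]<60)
    if k.sum()>5: print("  knob?",k.sum(),np.median(P[k],0),P[k].min(0),P[k].max(0))
    # mat
    u,v=(215,323) if n=="scene" else (419,303)
    h=cv2.GaussianBlur(P[...,2].astype(np.float32),(5,5),0); mk=np.zeros((480,640),np.uint8)
    mk[v-35:v+35,u-45:u+45]=((h>2)&(h<8))[v-35:v+35,u-45:u+45]
    mk=cv2.morphologyEx(mk,cv2.MORPH_OPEN,cv2.getStructuringElement(2,(9,9)))
    ct=max(cv2.findContours(mk,0,1)[0],key=cv2.contourArea)
    W=plane(c,cv2.convexHull(ct).reshape(-1,2),4)[:,:2].astype(np.float32)
    print("  mat",cv2.contourArea(ct),cv2.minEnclosingCircle(W),cv2.fitEllipse(W))
```

```text
{'t': np.float64(0.1), 'qpos': array([ 0.014,  0.322, -0.07 ,  1.452,  0.023,  1.371, -0.057]), 'joint_vel': array([-0.001, -0.   ,  0.   , -0.001, -0.001, -0.003,  0.001]), 'effort': array([ 0.0000e+00, -4.9257e+01, -4.0600e-01, -3.1340e+01, -6.4000e-02,
        4.0000e-02,  0.0000e+00]), 'eef_pos': array([ 6.49477e+02, -2.20000e-02,  1.98293e+02]), 'ee_rot': array([-0.001,  0.707,  0.707, -0.001]), 'ft_force': array([ 0.472, -0.104,  0.103]), 'wrist_torque': array([-0.004, -0.008,  0.048]), 'finger_force': np.float64(0.0), 'finger_gap': np.float64(87.182)}
scene s range [-205.38105417 -202.98503637  367.98556137  369.17060554]
  lat -180 -120 [436.5 439.6 537.5 538.2] 231
  lat -100 -20 [448.8 450.3 537.9 538.6] 375
  lat 150 210 [419.  433.2 570.6 577.1] 503
  lat 230 280 [433.3 434.7 536.7 537.4] 429
  bridge top s,l [ 80.15319682 156.81388354] [402.18467014 578.49504932] 1903
  ram top 280 ((497.5780334472656, 46.35761260986328), 21.515193939208984) s,l 118.13238040397232 489.9897859831484
  mat 1488.0 ((661.6298828125, -174.62449645996094), 48.59440612792969) ((661.1580200195312, -174.91012573242188), (94.93675994873047, 95.51968383789062), 152.97076416015625)
side s range [-206.65428943 -205.91139828  365.15255586  368.43690243]
  lat -180 -120 [433.2 433.9 534.8 535.4] 679
  lat -100 -20 [433.1 433.8 534.8 535.6] 630
  lat 230 280 [432.7 433.  450.7 450.9] 72
  bridge top s,l [ 75.62588395 152.39037313] [393.85621617 572.93021123] 2413
  ram top 288 ((494.842529296875, 46.69009017944336), 20.615554809570312) s,l 113.45681071805537 483.7605904998651
  knob? 66 [489.71977256  18.31008799  53.71838474] [483.30225613  14.48846595  40.53382586] [500.52611699  25.91466312  67.80110937]
  mat 1136.0 ((656.5014038085938, -177.59603881835938), 47.72406768798828) ((656.1888427734375, -177.67750549316406), (91.16898345947266, 94.81407928466797), 29.63467025756836)
```

Call:
{"op": "servo_tool", "data": {"motion": [{"xyz":[-0.09,-0.085,0],"delta_rot":[0,0,-0.0671],"gripper":0},{"xyz":[-0.18,-0.17,0],"delta_rot":[0,0,-0.0671],"gripper":0},{"xyz":[-0.27,-0.255,0],"delta_rot":[0,0,-0.0671],"gripper":0},{"xyz":[-0.367,-0.342,0],"delta_rot":[0,0,-0.0671],"gripper":0},{"xyz":[-0.367,-0.342,0],"delta_rot":[0,0,-0.0671],"gripper":0},{"xyz":[-0.367,-0.342,0],"delta_rot":[0,0,-0.0671],"gripper":0},{"xyz":[-0.367,-0.342,0],"delta_rot":[0,0,-0.0671],"gripper":0},{"xyz":[-0.367,-0.342,0],"delta_rot":[0,0,-0.0671],"gripper":0},{"xyz":[-0.367,-0.342,0],"delta_rot":[0,0,-0.0671],"gripper":0}]}}

```text
t: 1.0
eef_pos: [467.4, -169.6, 199.0]
ee_rot: [-0.0, 0.754, 0.657, -0.0]
ft_force: [0.0, -0.5, 1.0]
finger_gap: 87.2
finger_force: 0.0
```

Run:
```python
from h import *
c=cap("wrist"); save(c,"w1.png"); pickle.dump(c,open("w1.pkl","wb"))
o=monitor.get_obs(); print(o["eef_pos"],o["ee_rot"],c["C"],c["R"][2])
P=cloud(c)
for lo,hi in ((88,96),(112,124)):
    m=(P[...,2]>lo)&(P[...,2]<hi)&(np.hypot(P[...,0]-466,P[...,1]+171)<45)
    q=P[m]
    if len(q)>3: print(lo,len(q),np.median(q,0),cv2.minEnclosingCircle(q[:,:2].astype(np.float32)))
```

```text
[ 467.34613711 -169.71817211  198.95161803] [-2.16038642e-04  7.54139067e-01  6.56714705e-01 -1.26959137e-04] [ 476.59081607 -104.82383904  384.6757142 ] [-0.03459366 -0.23939487 -0.97030581]
88 3302 [ 466.4387918  -168.24287438   92.24262154] ((465.9051818847656, -171.57945251464844), 27.9820556640625)
112 487 [ 466.10152021 -170.48231296  118.05974275] ((466.0184631347656, -171.51840209960938), 8.94053840637207)
```

View pics/w1.png

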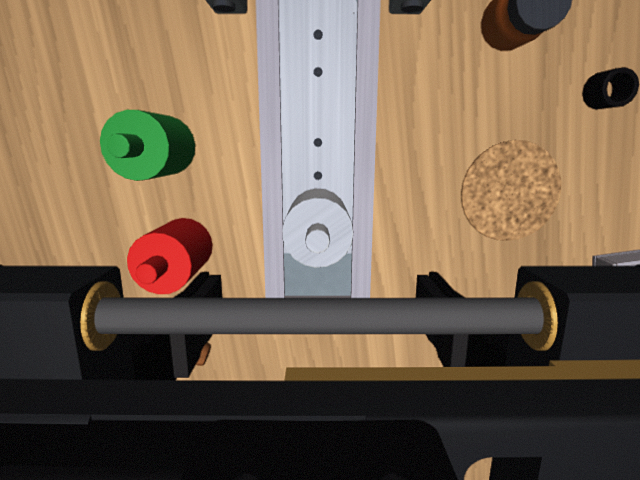

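The silver cap is at (318,228), standing over the shuttle. The green one at (130,145) and the red one at (160,265) stand on the bench well clear, and the mat is at (511,190). The measured cap centre is (466,-171.5), its top is at 118 mm, and both radii match. Next I descend and grip.

Call:
{"op": "servo_tool", "data": {"motion": [{"xyz":[-0.002,-0.003,-0.06],"delta_rot":[0,0,0],"gripper":0},{"xyz":[-0.002,-0.003,-0.12],"delta_rot":[0,0,0],"gripper":0},{"xyz":[-0.002,-0.003,-0.16],"delta_rot":[0,0,0],"gripper":0},{"xyz":[-0.002,-0.003,-0.177],"delta_rot":[0,0,0],"gripper":0},{"xyz":[-0.002,-0.003,-0.177],"delta_rot":[0,0,0],"gripper":0},{"xyz":[-0.002,-0.003,-0.177],"delta_rot":[0,0,0],"gripper":0.5},{"xyz":[-0.002,-0.003,-0.177],"delta_rot":[0,0,0],"gripper":1},{"xyz":[-0.002,-0.003,-0.177],"delta_rot":[0,0,0],"gripper":1},{"xyz":[-0.002,-0.003,-0.177],"delta_rot":[0,0,0],"gripper":1},{"xyz":[-0.002,-0.003,-0.177],"delta_rot":[0,0,0],"gripper":1},{"xyz":[-0.002,-0.003,-0.177],"delta_rot":[0,0,0],"gripper":1},{"xyz":[-0.002,-0.003,-0.177],"delta_rot":[0,0,0],"gripper":1}], "force": 20}}

```text
t: 2.25
eef_pos: [465.5, -172.5, 110.8]
ee_rot: [0.0, 0.755, 0.656, 0.0]
ft_force: [-0.2, -0.4, 0.8]
finger_gap: 39.1
finger_force: 0.0
```

Run:
```python
from h import *
c=pickle.load(open("w1.pkl","rb")); P=cloud(c); hsv=cv2.cvtColor(c["color"],cv2.COLOR_RGB2HSV)
h=cv2.GaussianBlur(P[...,2].astype(np.float32),(5,5),0); mk=np.zeros((480,640),np.uint8)
mk[125:255,445:575]=((h>2)&(h<8))[125:255,445:575]
mk=cv2.morphologyEx(mk,cv2.MORPH_OPEN,cv2.getStructuringElement(2,(15,15)))
ct=max(cv2.findContours(mk,0,1)[0],key=cv2.contourArea)
W=plane(c,ct.reshape(-1,2),4)[:,:2].astype(np.float32)
print("mat",cv2.minEnclosingCircle(W),cv2.fitEllipse(W))
m=(P[...,2]>27)&(P[...,2]<33)&(P[...,0]>400)&(P[...,0]<560)&(P[...,1]<20)
v,u=np.nonzero(m); q=P[m]
a=np.radians(81.95); d=np.array([np.cos(a),np.sin(a)]); x=np.array([d[1],-d[0]])
s=q[:,:2]@d; l=q[:,:2]@x
for lo in range(-180,0,30):
    g=l[(s>lo)&(s<lo+30)]
    if len(g)>30: print(lo,np.percentile(g,[1,99]),"inner",g[g<485].max(),g[g>485].min())
for nm,(u,v) in dict(red=(160,265),green=(130,145)).items(): print(nm,P[v-8:v+8,u-8:u+8].reshape(-1,3).mean(0))
```

```text
mat ((659.2440185546875, -175.51791381835938), 49.48302459716797) ((663.0409545898438, -177.2819366455078), (81.35785675048828, 85.04710388183594), 106.18038177490234)
-180 [433.97203139 536.2881313 ] inner 452.23215458913955 518.0494290558934
-150 [433.99537273 536.2159624 ] inner 452.2670745040468 518.024639219642
-120 [434.02759863 536.24210933] inner 461.49886985512364 510.9328985820977
-90 [433.93841391 536.35364899] inner 484.7858096801486 485.70408342887356
-60 [433.99058376 536.39772212] inner 452.25282254157105 518.0026556129623
-30 [433.86396002 536.31318029] inner 452.11221146318843 518.1042361895783
red [nan nan nan]
green [337.17240186 -85.27908666  91.45710702]
```

Call:
{"op": "servo_tool", "data": {"motion": [{"xyz":[0,0,0],"delta_rot":[0,0,0],"gripper":1},{"xyz":[0,0,0],"delta_rot":[0,0,0],"gripper":1},{"xyz":[0,0,0],"delta_rot":[0,0,0],"gripper":1},{"xyz":[0,0,0],"delta_rot":[0,0,0],"gripper":1},{"xyz":[0,0,0],"delta_rot":[0,0,0],"gripper":1},{"xyz":[0,0,0],"delta_rot":[0,0,0],"gripper":1},{"xyz":[0,0,0],"delta_rot":[0,0,0],"gripper":1},{"xyz":[0,0,0.02],"delta_rot":[0,0,0],"gripper":1},{"xyz":[0,0,0.05],"delta_rot":[0,0,0],"gripper":1},{"xyz":[0,0,0.09],"delta_rot":[0,0,0],"gripper":1},{"xyz":[0,0,0.13],"delta_rot":[0,0,0],"gripper":1},{"xyz":[0,0,0.16],"delta_rot":[0,0,0],"gripper":1},{"xyz":[0,0,0.16],"delta_rot":[0,0,0],"gripper":1},{"xyz":[0,0,0.16],"delta_rot":[0,0,0],"gripper":1}]}}

```text
t: 3.65
eef_pos: [465.6, -172.6, 191.0]
ee_rot: [0.0, 0.755, 0.656, 0.0]
ft_force: [-0.0, -0.1, -1.0]
finger_gap: 0.4
finger_force: 0.0
```

Run:
```python
from h import *
c=cap("wrist"); save(c,"w2.png")
o=monitor.get_obs(); print(o["eef_pos"],o["finger_gap"],o["finger_force"],o["ft_force"])
P=cloud(c)
for lo,hi in ((88,96),(112,124)):
    q=P[(P[...,2]>lo)&(P[...,2]<hi)&(np.hypot(P[...,0]-466,P[...,1]+171)<60)]
    if len(q)>3: print(lo,len(q),np.median(q,0),cv2.minEnclosingCircle(q[:,:2].astype(np.float32)))
```

```text
[ 465.12426149 -172.41454502  190.25398223] 0.6227544938142614 0.0 [ 0.01202127 -0.23700073 -0.59403811]
88 3494 [ 466.47850123 -168.29541761   92.22074851] ((465.82879638671875, -171.47991943359375), 27.910425186157227)
112 513 [ 466.08856538 -170.64281221  118.02750998] ((466.062255859375, -171.3102569580078), 8.852468490600586)
```

View pics/w2.png

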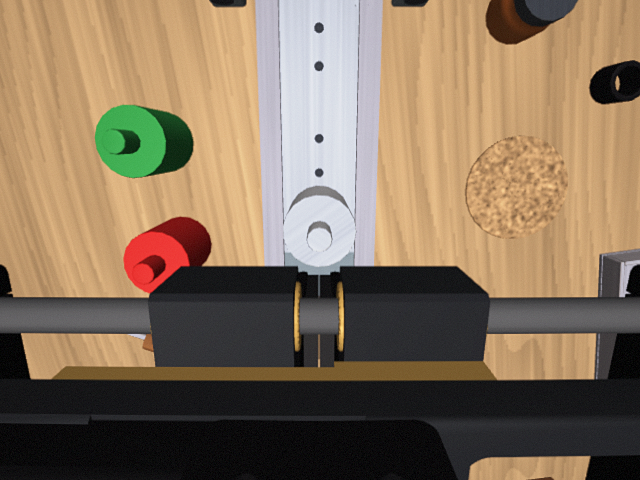

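The picture shows the cap untouched at (318,237) and the fingers shut on nothing. I need to find out where the fingertips really are.

Run:
```python
from h import *
c=cap("wrist"); P=cloud(c); o=monitor.get_obs(); t=o["eef_pos"]; print(t,o["ee_rot"])
pr=lambda p: cv2.projectPoints(np.array(p,float),c["rvec"],c["tvec"],c["K"],c["distortion"])[0].reshape(-1,2).round()
print(pr([t,t-[0,0,14],t+[0,0,5]]).tolist())
f=P[270:375,300:340]; f=f[np.isfinite(f[...,0])]
for r in range(266,376,6): print(r,np.round(P[r,306:334:6],0).tolist())
w=cap("side"); Q=cloud(w)
m=(np.hypot(Q[...,0]-465,Q[...,1]+172)<30)&(Q[...,2]>125)
print("side near tcp z", np.percentile(Q[m][:,2],[0,1,5,20]) if m.any() else None, m.sum())
m2=m&(Q[...,2]<200)
if m2.any(): print(np.median(Q[m2],0), Q[m2].min(0),Q[m2].max(0))
cv2.imwrite("pics/s2.png",cv2.resize(w["color"][140:360,220:480,::-1],None,fx=2.4,fy=2.4))
```

```text
[ 464.94005705 -172.33001769  189.90279639] [-5.89083197e-04  7.54989920e-01  6.55736007e-01 -4.04334513e-04]
[[318.0, 276.0], [318.0, 268.0], [318.0, 280.0]]
266 [[445.0, -222.0, 11.0], [451.0, -222.0, 14.0], [461.0, -198.0, 92.0], [465.0, -199.0, 92.0], [469.0, -225.0, 12.0]]
272 [[nan, nan, nan], [450.0, -228.0, 14.0], [456.0, -229.0, 13.0], [462.0, -231.0, 12.0], [468.0, -231.0, 12.0]]
278 [[461.0, -161.0, 222.0], [464.0, -163.0, 218.0], [455.0, -236.0, 12.0], [469.0, -163.0, 219.0], [471.0, -164.0, 218.0]]
284 [[462.0, -161.0, 229.0], [464.0, -163.0, 226.0], [454.0, -242.0, 11.0], [469.0, -164.0, 225.0], [471.0, -164.0, 225.0]]
290 [[461.0, -163.0, 232.0], [464.0, -163.0, 232.0], [453.0, -249.0, 12.0], [469.0, -163.0, 233.0], [471.0, -164.0, 232.0]]
296 [[462.0, -163.0, 238.0], [464.0, -163.0, 238.0], [452.0, -255.0, 13.0], [469.0, -163.0, 240.0], [471.0, -164.0, 239.0]]
302 [[467.0, -140.0, 298.0], [468.0, -140.0, 299.0], [470.0, -140.0, 299.0], [471.0, -141.0, 298.0], [472.0, -141.0, 299.0]]
308 [[467.0, -141.0, 299.0], [468.0, -141.0, 300.0], [470.0, -141.0, 301.0], [471.0, -
[... 780 characters left out ...]
3.0]]
350 [[461.0, -172.0, 262.0], [463.0, -172.0, 262.0], [443.0, -321.0, 1.0], [467.0, -172.0, 264.0], [469.0, -172.0, 263.0]]
356 [[461.0, -174.0, 262.0], [463.0, -174.0, 263.0], [442.0, -329.0, 0.0], [467.0, -175.0, 263.0], [469.0, -175.0, 263.0]]
362 [[460.0, -176.0, 263.0], [463.0, -176.0, 264.0], [441.0, -337.0, -0.0], [466.0, -176.0, 263.0], [468.0, -177.0, 263.0]]
368 [[466.0, -149.0, 309.0], [467.0, -149.0, 310.0], [468.0, -149.0, 309.0], [470.0, -149.0, 311.0], [471.0, -149.0, 310.0]]
374 [[466.0, -148.0, 313.0], [467.0, -149.0, 312.0], [468.0, -150.0, 311.0], [470.0, -149.0, 312.0], [471.0, -149.0, 312.0]]
side near tcp z [210.71786253 217.17068459 234.85065048 325.05670389] 2269
```

View pics/s2.png

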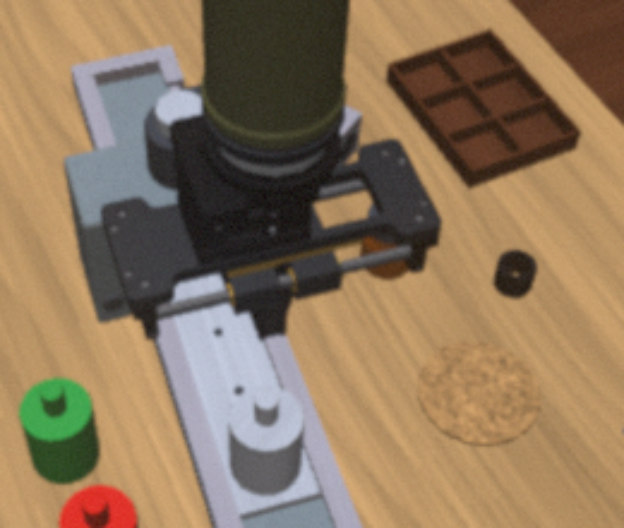

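The fingertips show at about z = 213 in two cameras while the TCP reads 190. That puts them about 23 mm above the TCP instead of 14 mm below. I'll check this against the earlier images.

Run:
```python
from h import *
def low(c,t,R,lo,name):
    P=cloud(c); m=(abs(P[...,0]-t[0])<R)&(abs(P[...,1]-t[1])<R*.35)&(P[...,2]>lo)
    z=P[m]
    if len(z)<10: print(name,len(z));return
    k=z[np.argsort(z[:,2])][:25]; print(name,len(z),"low z",k[[0,5,15,24]].round(0).tolist())
t0=np.array([650,0,199]); t1=np.array([467.3,-169.7,199])
for n in ("scene","side"): low(pickle.load(open(n+".pkl","rb")),t0,75,140,n+" start")
low(pickle.load(open("w1.pkl","rb")),t1,75,140,"w1")
o=monitor.get_obs(); t=o["eef_pos"]; print(t,o["finger_gap"])
for n in ("scene","side","wrist"): low(cap(n),t,40,140,n+" now")
```

```text
scene start 9892 low z [[700.0, -10.0, 221.0], [701.0, 5.0, 222.0], [703.0, -3.0, 223.0], [702.0, -3.0, 224.0]]
side start 5070 low z [[693.0, -5.0, 218.0], [696.0, -9.0, 221.0], [597.0, 4.0, 222.0], [599.0, -12.0, 223.0]]
w1 56173 low z [[423.0, -155.0, 221.0], [421.0, -154.0, 222.0], [520.0, -166.0, 222.0], [425.0, -155.0, 223.0]]
[ 464.84196692 -172.30787614  189.75921828] 0.5721044468653901
scene now 2485 low z [[474.0, -164.0, 212.0], [474.0, -182.0, 214.0], [460.0, -163.0, 215.0], [473.0, -176.0, 216.0]]
side now 2249 low z [[471.0, -184.0, 212.0], [457.0, -183.0, 214.0], [468.0, -185.0, 215.0], [469.0, -184.0, 217.0]]
wrist now 2528 low z [[465.0, -164.0, 213.0], [470.0, -164.0, 213.0], [472.0, -163.0, 214.0], [473.0, -163.0, 214.0]]
```

All three views agree: the fingertips are 23 mm above the reported TCP, not 14 mm below it, and the lateral position is right. From here on I use tip z = eef_z + 23. The tips should sit at about 97, which means eef_z of about 74.

Call:
{"op": "servo_tool", "data": {"motion": [{"xyz":[0,0,0],"delta_rot":[0,0,0],"gripper":0.3},{"xyz":[0,0,0],"delta_rot":[0,0,0],"gripper":0.3},{"xyz":[0,0,0],"delta_rot":[0,0,0],"gripper":0.3},{"xyz":[0,0,0],"delta_rot":[0,0,0],"gripper":0.3},{"xyz":[0,0,0],"delta_rot":[0,0,0],"gripper":0.3},{"xyz":[0,0,0],"delta_rot":[0,0,0],"gripper":0.3},{"xyz":[0,0.002,-0.05],"delta_rot":[0,0,0],"gripper":0.3},{"xyz":[0,0.002,-0.1],"delta_rot":[0,0,0],"gripper":0.3},{"xyz":[0.001,0.002,-0.15],"delta_rot":[0,0,0],"gripper":0.3},{"xyz":[0.001,0.002,-0.19],"delta_rot":[0,0,0],"gripper":0.3},{"xyz":[0.001,0.002,-0.215],"delta_rot":[0,0,0],"gripper":0.3},{"xyz":[0.001,0.002,-0.228],"delta_rot":[0,0,0],"gripper":0.3},{"xyz":[0.001,0.002,-0.232],"delta_rot":[0,0,0],"gripper":0.3},{"xyz":[0.001,0.002,-0.232],"delta_rot":[0,0,0],"gripper":0.3}]}}

```text
t: 5.35
eef_pos: [466.5, -171.7, 75.3]
ee_rot: [0.0, 0.755, 0.656, 0.0]
ft_force: [-0.1, -1.2, 0.5]
finger_gap: 61.0
finger_force: 0.0
```

Call:
{"op": "servo_tool", "data": {"motion": [{"xyz":[0,0,0],"delta_rot":[0,0,0],"gripper":1},{"xyz":[0,0,0],"delta_rot":[0,0,0],"gripper":1},{"xyz":[0,0,0],"delta_rot":[0,0,0],"gripper":1},{"xyz":[0,0,0],"delta_rot":[0,0,0],"gripper":1},{"xyz":[0,0,0],"delta_rot":[0,0,0],"gripper":1},{"xyz":[0,0,0],"delta_rot":[0,0,0],"gripper":1},{"xyz":[0,0,0],"delta_rot":[0,0,0],"gripper":1},{"xyz":[0,0,0],"delta_rot":[0,0,0],"gripper":1},{"xyz":[0,0,0],"delta_rot":[0,0,0],"gripper":1},{"xyz":[0,0,0],"delta_rot":[0,0,0],"gripper":1}], "force": 20}}

```text
t: 6.35
eef_pos: [466.1, -171.5, 74.8]
ee_rot: [0.0, 0.755, 0.656, 0.0]
ft_force: [0.6, -0.8, -0.1]
finger_gap: 17.1
finger_force: 20.0
```

Call:
{"op": "servo_tool", "data": {"motion": [{"xyz":[0,0,0.02],"delta_rot":[0,0,0],"gripper":1},{"xyz":[0,0,0.05],"delta_rot":[0,0,0],"gripper":1},{"xyz":[0,0,0.09],"delta_rot":[0,0,0],"gripper":1},{"xyz":[0,0,0.12],"delta_rot":[0,0,0],"gripper":1},{"xyz":[0,0,0.14],"delta_rot":[0,0,0],"gripper":1},{"xyz":[0,0,0.15],"delta_rot":[0,0,0],"gripper":1},{"xyz":[0,0,0.15],"delta_rot":[0,0,0],"gripper":1},{"xyz":[0,0,0.15],"delta_rot":[0,0,0],"gripper":1}]}}

```text
t: 7.15
eef_pos: [465.6, -171.4, 149.2]
ee_rot: [-0.0, 0.755, 0.656, -0.0]
ft_force: [0.1, -0.5, -0.6]
finger_gap: 17.1
finger_force: 20.0
```

Run:
```python
from h import *
o=monitor.get_obs(); print(o["eef_pos"],o["finger_gap"],o["finger_force"])
c=cap("wrist"); P=cloud(c)
v=P[(np.hypot(P[...,0]-466,P[...,1]+171)<40)&(P[...,2]<185)&(P[...,2]>35)]
print(np.histogram(v[:,2],bins=range(35,190,10)))
q=v[(v[:,2]>160)&(v[:,2]<175)]; print(cv2.minEnclosingCircle(q[:,:2].astype(np.float32)) if len(q)>5 else None)
```

```text
[ 465.57012526 -171.38420097  149.17720386] 17.111654040130627 19.99911278486252
(array([   0,    0,    0,    0,    0,    0,  126,  200,  220,  254,  294,
        337,  427, 4806,  673]), array([ 35,  45,  55,  65,  75,  85,  95, 105, 115, 125, 135, 145, 155,
       165, 175, 185]))
((465.502685546875, -170.9646759033203), 27.867847442626953)
```

The cap is held, with its top face at about 166 mm and upright. Next I carry it over the mat.

Call:
{"op": "servo_tool", "data": {"motion": [{"xyz":[0.05,-0.002,0],"delta_rot":[0,0,0],"gripper":1},{"xyz":[0.11,-0.004,0],"delta_rot":[0,0,0],"gripper":1},{"xyz":[0.18,-0.006,0],"delta_rot":[0,0,0],"gripper":1},{"xyz":[0.25,-0.008,0],"delta_rot":[0,0,0],"gripper":1},{"xyz":[0.31,-0.009,0],"delta_rot":[0,0,0],"gripper":1},{"xyz":[0.36,-0.009,0],"delta_rot":[0,0,0],"gripper":1},{"xyz":[0.387,-0.009,0],"delta_rot":[0,0,0],"gripper":1},{"xyz":[0.387,-0.009,0],"delta_rot":[0,0,0],"gripper":1},{"xyz":[0.387,-0.009,-0.04],"delta_rot":[0,0,0],"gripper":1},{"xyz":[0.387,-0.009,-0.08],"delta_rot":[0,0,0],"gripper":1},{"xyz":[0.387,-0.009,-0.12],"delta_rot":[0,0,0],"gripper":1},{"xyz":[0.387,-0.009,-0.15],"delta_rot":[0,0,0],"gripper":1},{"xyz":[0.387,-0.009,-0.165],"delta_rot":[0,0,0],"gripper":1},{"xyz":[0.387,-0.009,-0.174],"delta_rot":[0,0,0],"gripper":1},{"xyz":[0.387,-0.009,-0.176],"delta_rot":[0,0,0],"gripper":1},{"xyz":[0.387,-0.009,-0.176],"delta_rot":[0,0,0],"gripper":1},{"xyz":[0.387,-0.009,-0.176],"delta_rot":[0,0,0],"gripper":1}]}}

```text
t: 8.9
eef_pos: [660.2, -176.2, 62.8]
ee_rot: [0.001, 0.755, 0.656, 0.001]
ft_force: [0.4, 0.6, -1.3]
finger_gap: 17.4
finger_force: 20.0
```

Run:
```python
from h import *
o=monitor.get_obs(); print(o["eef_pos"],o["finger_force"],o["ft_force"])
c=cap("wrist"); P=cloud(c)
m=(np.hypot(P[...,0]-659,P[...,1]+175)<45)
q=P[m&(P[...,2]>68)&(P[...,2]<92)]; print("top",np.median(q,0),cv2.minEnclosingCircle(q[:,:2].astype(np.float32)))
q=P[m&(P[...,2]>10)&(P[...,2]<65)]; print("side z min",np.percentile(q[:,2],[0,2]) if len(q) else None)
```

```text
[ 660.18345395 -176.18458175   62.83502221] 19.99909669160843 [ 0.39076392  0.59998317 -1.27753399]
top [ 661.8321738  -162.41083289   80.13319228] ((660.1259155273438, -176.0862579345703), 28.068397521972656)
side z min [10.58000617 12.77752054]
```

Call:
{"op": "servo_tool", "data": {"motion": [{"xyz":[-0.001,0,-0.006],"delta_rot":[0,0,0],"gripper":1},{"xyz":[-0.001,0,-0.011],"delta_rot":[0,0,0],"gripper":1},{"xyz":[-0.001,0,-0.012],"delta_rot":[0,0,0],"gripper":1},{"xyz":[-0.001,0,-0.012],"delta_rot":[0,0,0],"gripper":1},{"xyz":[-0.001,0,-0.012],"delta_rot":[0,0,0],"gripper":1}]}}

```text
t: 9.45
eef_pos: [659.4, -176.1, 56.8]
ee_rot: [0.0, 0.755, 0.656, 0.0]
ft_force: [-1.6, -0.5, 4.9]
finger_gap: 17.2
finger_force: 20.0
```

Run:
```python
from h import *
o=monitor.get_obs(); print(o["eef_pos"],o["finger_force"],o["ft_force"])
c=cap("wrist"); P=cloud(c)
m=(np.hypot(P[...,0]-659,P[...,1]+175)<45)
q=P[m&(P[...,2]>62)&(P[...,2]<85)]; print("top",np.median(q,0),cv2.minEnclosingCircle(q[:,:2].astype(np.float32)))
```

```text
[ 659.37115563 -176.12448744   56.7904407 ] 20.002537071704865 [-1.60266534 -0.51810256  4.88508076]
top [ 661.06764834 -162.21802305   74.18459301] ((659.1719360351562, -175.72186279296875), 27.825998306274414)
```

Contact with the mat: 4.9 N, and the top at 74 mm as expected. Release, rise and go back over the die.

Call:
{"op": "servo_tool", "data": {"motion": [{"xyz":[0,0,0.001],"delta_rot":[0,0,0],"gripper":0.3},{"xyz":[0,0,0.002],"delta_rot":[0,0,0],"gripper":0.3},{"xyz":[0,0,0.002],"delta_rot":[0,0,0],"gripper":0.3},{"xyz":[0,0,0.002],"delta_rot":[0,0,0],"gripper":0.3},{"xyz":[0,0,0.002],"delta_rot":[0,0,0],"gripper":0.3},{"xyz":[0,0,0.05],"delta_rot":[0,0,0],"gripper":0.3},{"xyz":[0,0,0.13],"delta_rot":[0,0,0],"gripper":0.3},{"xyz":[0,0,0.2],"delta_rot":[0,0,0],"gripper":0.3},{"xyz":[-0.08,0,0.2],"delta_rot":[0,0,0],"gripper":0.3},{"xyz":[-0.18,0.003,0.2],"delta_rot":[0,0,0],"gripper":0.3},{"xyz":[-0.28,0.006,0.2],"delta_rot":[0,0,0],"gripper":0.3},{"xyz":[-0.36,0.008,0.2],"delta_rot":[0,0,0],"gripper":0.3},{"xyz":[-0.386,0.009,0.2],"delta_rot":[0,0,0],"gripper":0.3},{"xyz":[-0.386,0.009,0.2],"delta_rot":[0,0,0],"gripper":0.3},{"xyz":[-0.386,0.009,0.2],"delta_rot":[0,0,0],"gripper":0.3}]}}

```text
t: 11.0
eef_pos: [467.4, -171.4, 156.3]
ee_rot: [0.001, 0.755, 0.656, 0.001]
ft_force: [-0.4, 1.0, 0.5]
finger_gap: 61.3
finger_force: 0.0
```

Run:
```python
from h import *
o=monitor.get_obs(); print(o["eef_pos"],o["finger_gap"])
c=cap("wrist"); P=cloud(c); save(c,"w3.png"); pickle.dump(c,open("w3.pkl","wb"))
q=P[(np.hypot(P[...,0]-659,P[...,1]+175)<45)&(P[...,2]>70)&(P[...,2]<77)]; print("cap top",np.median(q,0),cv2.minEnclosingCircle(q[:,:2].astype(np.float32)) if len(q) else 0)
b=(np.hypot(P[...,0]-466,P[...,1]+171)<45)
for lo,hi in((35,47),(47,56),(56,62),(62,72)):
    q=P[b&(P[...,2]>lo)&(P[...,2]<hi)]
    if len(q)>3: print(lo,len(q),np.median(q,0),cv2.minEnclosingCircle(q[:,:2].astype(np.float32)))
```

```text
[ 467.43927223 -171.43709904  156.32382114] 61.3347140577632
cap top [ 652.25944534 -170.321394     73.95915778] ((658.4064331054688, -176.0582733154297), 28.534528732299805)
35 114 [ 467.02777717 -156.84414804   42.91449459] ((465.6279296875, -171.9761962890625), 17.849096298217773)
47 491 [ 467.37459513 -163.93289115   48.51888231] ((465.7088928222656, -172.101318359375), 17.86962890625)
56 542 [ 466.16445229 -168.45345601   59.02307746] ((465.6430358886719, -171.8885498046875), 14.343256950378418)
62 508 [ 465.79750357 -171.44151413   63.85045306] ((465.5044860839844, -171.89588928222656), 10.41578483581543)
```

View pics/w3.png

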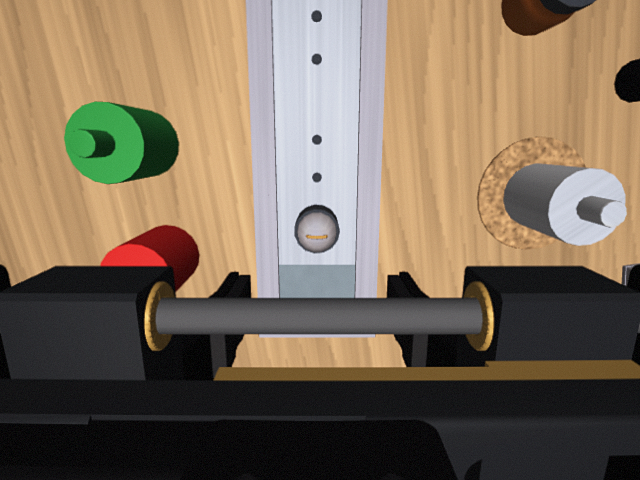

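The cap stands upright on the mat at (659,-176). The bare die at (317,230) measures (465.6,-172). I'll grip the die post and push the shuttle until its knob clears the bridge.

Call:
{"op": "servo_tool", "data": {"motion": [{"xyz":[-0.002,-0.001,-0.06],"delta_rot":[0,0,0],"gripper":0.35},{"xyz":[-0.002,-0.001,-0.13],"delta_rot":[0,0,0],"gripper":0.35},{"xyz":[-0.002,-0.001,-0.2],"delta_rot":[0,0,0],"gripper":0.35},{"xyz":[-0.002,-0.001,-0.25],"delta_rot":[0,0,0],"gripper":0.35},{"xyz":[-0.002,-0.001,-0.28],"delta_rot":[0,0,0],"gripper":0.35},{"xyz":[-0.002,-0.001,-0.288],"delta_rot":[0,0,0],"gripper":0.35},{"xyz":[-0.002,-0.001,-0.288],"delta_rot":[0,0,0],"gripper":0.35},{"xyz":[-0.002,-0.001,-0.288],"delta_rot":[0,0,0],"gripper":0.35}]}}

```text
t: 11.85
eef_pos: [466.4, -172.2, 12.5]
ee_rot: [0.001, 0.755, 0.656, 0.0]
ft_force: [-0.6, -0.3, -0.5]
finger_gap: 56.7
finger_force: 0.0
```

Call:
{"op": "servo_tool", "data": {"motion": [{"xyz":[0,0,0],"delta_rot":[0,0,0],"gripper":1},{"xyz":[0,0,0],"delta_rot":[0,0,0],"gripper":1},{"xyz":[0,0,0],"delta_rot":[0,0,0],"gripper":1},{"xyz":[0,0,0],"delta_rot":[0,0,0],"gripper":1},{"xyz":[0,0,0],"delta_rot":[0,0,0],"gripper":1},{"xyz":[0,0,0],"delta_rot":[0,0,0],"gripper":1}], "force": 25}}

```text
t: 12.45
eef_pos: [465.4, -172.2, 12.3]
ee_rot: [0.0, 0.755, 0.656, 0.0]
ft_force: [-0.7, -0.6, 3.2]
finger_gap: 35.2
finger_force: 25.0
```

Call:
{"op": "servo_tool", "data": {"motion": [{"xyz":[0.0025,0.018,0],"delta_rot":[0,0,0],"gripper":1},{"xyz":[0.0062,0.044,0],"delta_rot":[0,0,0],"gripper":1},{"xyz":[0.01,0.0707,0],"delta_rot":[0,0,0],"gripper":1},{"xyz":[0.0138,0.0976,0],"delta_rot":[0,0,0],"gripper":1},{"xyz":[0.0176,0.1245,0],"delta_rot":[0,0,0],"gripper":1},{"xyz":[0.0214,0.1513,0],"delta_rot":[0,0,0],"gripper":1},{"xyz":[0.0252,0.1782,0],"delta_rot":[0,0,0],"gripper":1},{"xyz":[0.029,0.2051,0],"delta_rot":[0,0,0],"gripper":1},{"xyz":[0.0315,0.2228,0],"delta_rot":[0,0,0],"gripper":1},{"xyz":[0.0325,0.2298,0],"delta_rot":[0,0,0],"gripper":1},{"xyz":[0.0325,0.2298,0],"delta_rot":[0,0,0],"gripper":1},{"xyz":[0.0325,0.2298,0],"delta_rot":[0,0,0],"gripper":1}]}}

```text
t: 13.65
eef_pos: [481.8, -54.3, 12.3]
ee_rot: [-0.0, 0.754, 0.657, 0.001]
ft_force: [0.7, -0.3, 4.9]
finger_gap: 35.4
finger_force: 25.0
```

Call:
{"op": "servo_tool", "data": {"motion": [{"xyz":[0,0,0],"delta_rot":[0,0,0],"gripper":0.3},{"xyz":[0,0,0],"delta_rot":[0,0,0],"gripper":0.3},{"xyz":[0,0,0],"delta_rot":[0,0,0],"gripper":0.3},{"xyz":[0,0,0],"delta_rot":[0,0,0],"gripper":0.3},{"xyz":[0,0,0.06],"delta_rot":[0,0,0],"gripper":0.3},{"xyz":[0,0,0.15],"delta_rot":[0,0,0],"gripper":0.3},{"xyz":[0,0,0.24],"delta_rot":[0,0,0],"gripper":0.3},{"xyz":[0,0,0.33],"delta_rot":[0,0,0],"gripper":0.3},{"xyz":[0,0,0.41],"delta_rot":[0,0,0],"gripper":0.3},{"xyz":[0,0,0.44],"delta_rot":[0,0,0],"gripper":0.3},{"xyz":[0,0,0.44],"delta_rot":[0,0,0],"gripper":0.3},{"xyz":[0.01,0.08,0.44],"delta_rot":[0,0,0],"gripper":0.3},{"xyz":[0.023,0.17,0.44],"delta_rot":[0,0,0],"gripper":0.3},{"xyz":[0.037,0.26,0.44],"delta_rot":[0,0,0],"gripper":0.3},{"xyz":[0.05,0.35,0.44],"delta_rot":[0,0,0],"gripper":0.3},{"xyz":[0.057,0.397,0.44],"delta_rot":[0,0,0],"gripper":0.3},{"xyz":[0.057,0.397,0.44],"delta_rot":[0,0,0],"gripper":0.3},{"xyz":[0.057,0.397,0.44],"delta_rot":[0,0,0],"gripper":0.3}]}}

```text
t: 15.45
eef_pos: [508.8, 141.0, 229.8]
ee_rot: [-0.001, 0.755, 0.656, -0.002]
ft_force: [0.0, -0.3, 0.4]
finger_gap: 61.0
finger_force: 0.0
```

Run:
```python
from h import *
o=monitor.get_obs(); print(o["eef_pos"],o["finger_gap"],o["ft_force"])
c=cap("wrist"); P=cloud(c); save(c,"w4.png"); pickle.dump(c,open("w4.pkl","wb"))
b=(np.hypot(P[...,0]-510,P[...,1]-144)<30)
for lo,hi in((35,66),(66,74)):
    q=P[b&(P[...,2]>lo)&(P[...,2]<hi)]
    if len(q)>3: print(lo,len(q),np.median(q,0),cv2.minEnclosingCircle(q[:,:2].astype(np.float32)))
a=np.radians(81.95); d=np.array([np.cos(a),np.sin(a)]); x=np.array([d[1],-d[0]])
s=P[...,:2]@d-116; l=P[...,:2]@x-485.15
m=(s>60)&(s<270)&(abs(l)<120)&(P[...,2]>38)&(P[...,2]<180)&(np.hypot(P[...,0]-510,P[...,1]-144)>30)
q=np.c_[l[m],s[m],P[m][:,2]]; print("tall stuff",m.sum(), np.percentile(q,[1,50,99],axis=0) if m.any() else "")
m=(abs(s-190)<40)&(l>53)&(l<110)&(P[...,2]>8)&(P[...,2]<150); q=np.c_[l[m],s[m],P[m][:,2]]
print("catch", m.sum(), np.percentile(q,[1,50,99],axis=0) if m.any() else "")
m=(abs(l)<30)&(s>60)&(s<260)&(abs(P[...,2]-22)<3.5); print("shuttle front y",np.percentile(s[m],[50,99,99.8]))
m=(abs(l)<30)&(s>215)&(s<265)&(abs(P[...,2]-30)<3); print("stop face y",np.percentile(s[m],[1,3,50,99]))
```

```text
[508.84018424 140.98922877 229.77749868] 60.96810780483149 [ 0.0163284  -0.31723046  0.4024806 ]
35 83 [511.00910493 151.36861153  51.20818008] ((509.0653991699219, 144.83876037597656), 8.710733413696289)
66 294 [509.20760915 144.2022141   69.93812333] ((509.18817138671875, 143.79971313476562), 8.86149787902832)
tall stuff 0 
catch 1292 [[ 53.8138586  179.62242982   8.66484465]
 [ 79.10723309 191.07116788  12.10573558]
 [108.79860124 217.64299474  25.61980109]]
shuttle front y [101.2355368  236.89594103 237.04131327]
stop face y [236.72837139 236.91805412 245.11725784 253.74181311]
```

View pics/w4.png

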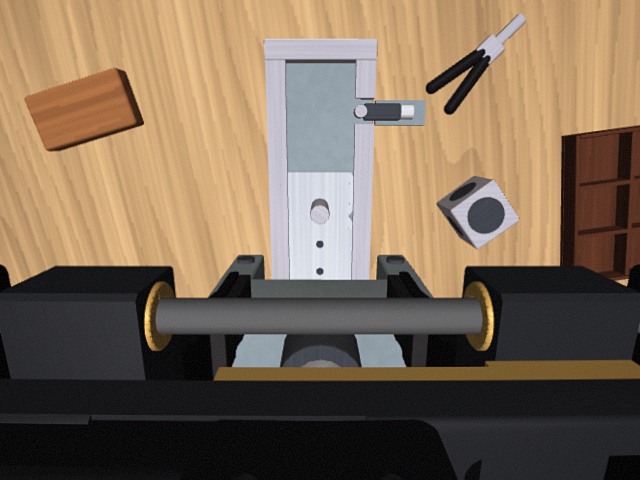

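The knob at (320,210) measures (509.2,143.8). The stop inner edge is at row 60 and the catch nose at (361,111). All neighbouring things are lower than 45 mm. I descend on the knob.

Call:
{"op": "servo_tool", "data": {"motion": [{"xyz":[0.001,0.006,-0.06],"delta_rot":[0,0,0],"gripper":0.3},{"xyz":[0.001,0.006,-0.14],"delta_rot":[0,0,0],"gripper":0.3},{"xyz":[0.001,0.006,-0.22],"delta_rot":[0,0,0],"gripper":0.3},{"xyz":[0.001,0.006,-0.3],"delta_rot":[0,0,0],"gripper":0.3},{"xyz":[0.001,0.006,-0.36],"delta_rot":[0,0,0],"gripper":0.3},{"xyz":[0.001,0.006,-0.41],"delta_rot":[0,0,0],"gripper":0.3},{"xyz":[0.001,0.006,-0.432],"delta_rot":[0,0,0],"gripper":0.3},{"xyz":[0.001,0.006,-0.432],"delta_rot":[0,0,0],"gripper":0.3},{"xyz":[0.001,0.006,-0.432],"delta_rot":[0,0,0],"gripper":0.3}]}}

```text
t: 16.4
eef_pos: [511.1, 143.8, 16.7]
ee_rot: [0.0, 0.755, 0.655, 0.001]
ft_force: [-0.5, 0.8, 0.7]
finger_gap: 61.0
finger_force: 0.0
```

Call:
{"op": "servo_tool", "data": {"motion": [{"xyz":[0,0,0],"delta_rot":[0,0,0],"gripper":1},{"xyz":[0,0,0],"delta_rot":[0,0,0],"gripper":1},{"xyz":[0,0,0],"delta_rot":[0,0,0],"gripper":1},{"xyz":[0,0,0],"delta_rot":[0,0,0],"gripper":1},{"xyz":[0,0,0],"delta_rot":[0,0,0],"gripper":1},{"xyz":[0,0,0],"delta_rot":[0,0,0],"gripper":1},{"xyz":[0,0,0],"delta_rot":[0,0,0],"gripper":1},{"xyz":[0,0,0],"delta_rot":[0,0,0],"gripper":1},{"xyz":[0,0,0],"delta_rot":[0,0,0],"gripper":1}], "force": 45}}

```text
t: 17.3
eef_pos: [510.2, 144.4, 15.8]
ee_rot: [-0.0, 0.755, 0.656, -0.0]
ft_force: [-0.5, -0.7, 0.3]
finger_gap: 16.8
finger_force: 45.0
```

Call:
{"op": "servo_tool", "data": {"motion": [{"xyz":[0.0028,0.0198,0],"delta_rot":[0,0,0],"gripper":1},{"xyz":[0.0064,0.045,0],"delta_rot":[0,0,0],"gripper":1},{"xyz":[0.01,0.071,0],"delta_rot":[0,0,0],"gripper":1},{"xyz":[0.0137,0.097,0],"delta_rot":[0,0,0],"gripper":1},{"xyz":[0.017,0.12,0],"delta_rot":[0,0,0],"gripper":1},{"xyz":[0.0204,0.144,0],"delta_rot":[0,0,0],"gripper":1},{"xyz":[0.0235,0.166,0],"delta_rot":[0,0,0],"gripper":1},{"xyz":[0.026,0.184,0],"delta_rot":[0,0,0],"gripper":1},{"xyz":[0.0274,0.194,0],"delta_rot":[0,0,0],"gripper":1},{"xyz":[0.028,0.198,0],"delta_rot":[0,0,0],"gripper":1},{"xyz":[0.028,0.198,0],"delta_rot":[0,0,0],"gripper":1},{"xyz":[0.028,0.198,0],"delta_rot":[0,0,0],"gripper":1}]}}

```text
t: 18.5
eef_pos: [524.5, 244.4, 15.8]
ee_rot: [-0.0, 0.755, 0.656, 0.001]
ft_force: [-0.7, 1.6, -0.8]
finger_gap: 16.6
finger_force: 45.0
```

Call:
{"op": "servo_tool", "data": {"motion": [{"xyz":[0.0006,0.004,0],"delta_rot":[0,0,0],"gripper":1},{"xyz":[0.001,0.007,0],"delta_rot":[0,0,0],"gripper":1},{"xyz":[0.001,0.007,0],"delta_rot":[0,0,0],"gripper":1},{"xyz":[0.001,0.007,0],"delta_rot":[0,0,0],"gripper":1},{"xyz":[0.001,0.007,0],"delta_rot":[0,0,0],"gripper":1}]}}

```text
t: 19.0
eef_pos: [525.1, 246.3, 15.8]
ee_rot: [0.0, 0.755, 0.656, 0.0]
ft_force: [0.6, -2.1, 2.5]
finger_gap: 16.6
finger_force: 45.0
```

Call:
{"op": "servo_tool", "data": {"motion": [{"xyz":[0.0006,0.004,0],"delta_rot":[0,0,0],"gripper":1},{"xyz":[0.001,0.007,0],"delta_rot":[0,0,0],"gripper":1},{"xyz":[0.001,0.007,0],"delta_rot":[0,0,0],"gripper":1},{"xyz":[0.001,0.007,0],"delta_rot":[0,0,0],"gripper":1},{"xyz":[0.001,0.007,0],"delta_rot":[0,0,0],"gripper":1}]}}

```text
t: 19.5
eef_pos: [525.3, 246.9, 15.8]
ee_rot: [0.001, 0.756, 0.655, -0.002]
ft_force: [-1.1, -8.2, 5.4]
finger_gap: 16.9
finger_force: 45.0
```

Call:
{"op": "servo_tool", "data": {"motion": [{"xyz":[0.001,0.006,0],"delta_rot":[0,0,0],"gripper":1},{"xyz":[0.0016,0.012,0],"delta_rot":[0,0,0],"gripper":1},{"xyz":[0.0016,0.012,0],"delta_rot":[0,0,0],"gripper":1},{"xyz":[0.0016,0.012,0],"delta_rot":[0,0,0],"gripper":1},{"xyz":[0.0016,0.012,0],"delta_rot":[0,0,0],"gripper":1},{"xyz":[0.0016,0.012,0],"delta_rot":[0,0,0],"gripper":1}]}}

```text
t: 20.1
eef_pos: [525.2, 246.7, 15.7]
ee_rot: [0.003, 0.756, 0.654, -0.006]
ft_force: [-6.5, -19.5, 13.8]
finger_gap: 16.7
finger_force: 45.0
```

The shuttle sits hard against the stop: no further travel at 20 N. I unload, release and look.

Call:
{"op": "servo_tool", "data": {"motion": [{"xyz":[-0.001,-0.009,0],"delta_rot":[0,0,0],"gripper":1},{"xyz":[-0.002,-0.015,0],"delta_rot":[0,0,0],"gripper":1},{"xyz":[-0.002,-0.015,0],"delta_rot":[0,0,0],"gripper":0.3},{"xyz":[-0.002,-0.016,0],"delta_rot":[0,0,0],"gripper":0.3},{"xyz":[-0.002,-0.018,0],"delta_rot":[0,0,0],"gripper":0.3},{"xyz":[-0.002,-0.018,0],"delta_rot":[0,0,0],"gripper":0.3},{"xyz":[-0.002,-0.018,0],"delta_rot":[0,0,0],"gripper":0.3},{"xyz":[-0.002,-0.018,0.06],"delta_rot":[0,0,0],"gripper":0.3},{"xyz":[-0.002,-0.018,0.15],"delta_rot":[0,0,0],"gripper":0.3},{"xyz":[-0.002,-0.018,0.24],"delta_rot":[0,0,0],"gripper":0.3},{"xyz":[-0.002,-0.018,0.34],"delta_rot":[0,0,0],"gripper":0.3},{"xyz":[-0.002,-0.04,0.44],"delta_rot":[0,0,0],"gripper":0.3},{"xyz":[-0.004,-0.1,0.44],"delta_rot":[0,0,0],"gripper":0.3},{"xyz":[-0.004,-0.16,0.44],"delta_rot":[0,0,0],"gripper":0.3},{"xyz":[-0.004,-0.16,0.44],"delta_rot":[0,0,0],"gripper":0.3},{"xyz":[-0.004,-0.16,0.44],"delta_rot":[0,0,0],"gripper":0.3}]}}

```text
t: 21.7
eef_pos: [524.1, 176.1, 235.9]
ee_rot: [-0.0, 0.755, 0.655, 0.0]
ft_force: [0.2, 0.4, -0.8]
finger_gap: 60.8
finger_force: 0.0
```

Run:
```python
from h import *
o=monitor.get_obs(); print(o["t"],o["eef_pos"],o["finger_gap"])
c=cap("wrist"); P=cloud(c)
q=P[(np.hypot(P[...,0]-525,P[...,1]-247)<25)&(P[...,2]>66)&(P[...,2]<74)]; k=cv2.minEnclosingCircle(q[:,:2].astype(np.float32)); print("knob",k)
a=np.radians(81.95); print("knob y (stop face 236.9 -> home 201.4)",k[0][0]*np.cos(a)+k[0][1]*np.sin(a)-116)
pr=cv2.projectPoints(np.array([[[k[0][0]+35,k[0][1]-10,22.]]]),c["rvec"],c["tvec"],c["K"],c["distortion"])[0].ravel().astype(int); print(pr)
u,v=pr; im=c["color"][max(v-60,0):v+60,max(u-80,0):u+80,::-1]
w=cap("scene"); im2=w["color"][200:400,170:490,::-1]
a1=cv2.resize(im,(640,int(640*im.shape[0]/im.shape[1])))[:480]; cv2.imwrite("pics/f.png",cv2.resize(np.vstack([cv2.resize(a1,(500,300)),cv2.resize(im2,(500,300))]),None,fx=1,fy=1))
```

```text
21.7 [524.11560114 176.08919459 235.87512149] 60.76718170324181
knob ((524.9109497070312, 246.14585876464844), 8.915850639343262)
knob y (stop face 236.9 -> home 201.4) 201.22746663297374
[345 145]
```

View pics/f.png

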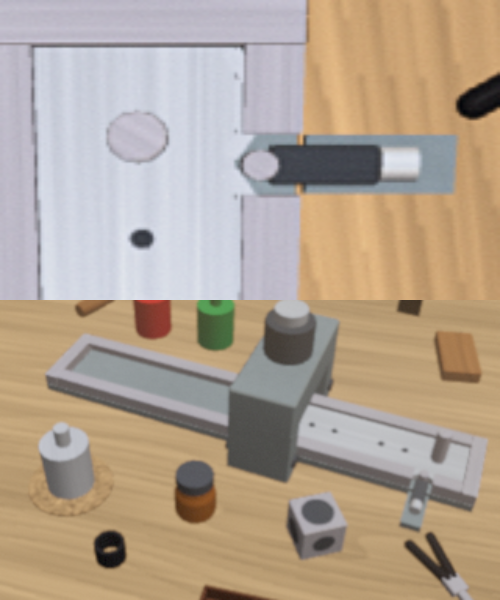

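The top half shows the shuttle end against the stop and the catch nose at (258,165) seated in the V notch. The knob is within 0.2 mm of home. The bottom half shows the cap upright on the mat at (67,465). The arm is clear of everything.

```bash
python3 -c "
from bench import arm
print(arm.sign_off())"
```

```text
the job is handed in; nothing more can be done
None
```

The job is done and handed in at about 22 s: the cap stands upright on the cork mat, and the shuttle is home against the stop with the catch seated in its notch. The first grasp closed above the cap's knob without touching it, because the fingertips stand about 23 mm above the reported TCP, not 14 mm below it.

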